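# Tap the ink tin lids home, lightest ink first

## Robot

A 6-joint arm with a two-finger parallel gripper is mounted at the origin on the work surface. World frame = base frame: x ahead of the robot, y to its left, z up, the work surface at z = 0. Lengths are in mm, angles in rad, forces in N, time in s.
With the tool pointing down it reaches from about 350 to 875 mm from the base axis. Payload 4.2 kg.
Tool frame: the origin (TCP) lies midway between the tips of the shut fingers; the grasp point (between the pads) lies 19 mm behind it (arm.tcp_to_grasp is the distance from the TCP to the grasp point, in mm); z points along the fingers, y is the line along which they close (so a half turn about z gives the same grasp; the last joint's range is limited). The gripper opens to 85 mm and grips with 20 to 120 N. Pads are 22 mm wide; open, the fingers measure 114 mm over their backs; the gripper's body (76 mm by 85 mm) begins 54 mm behind the grasp point. The pads swing forward as they close: fully open they stand 13 mm farther back than shut.
Start: joints at [-0.963, 0.385, 0.008, 0, -1.194, -0.259], TCP at [213.621, -587.337, 231.312] pointing down, gripper open.
Joint ranges: [-3.14, 3.14], [-1.21, 2.06], [-1.07, 1.41], [-3.16, 2.05], [-2.99, -0.16], [-3.1, 3.1]. Speed limits (rad/s): [2.79, 2.79, 3.14, 3.14, 3.14, 3.14].

## Interface

Orientations are given as a unit quaternion [x, y, z, w].
In Python, from bench import arm gives the robot as it stands.
- The arm moves only by the tool arm_command, never from a script. Its argument "rows" is a list of rows, each a list of 2 entries, a list of its own where there are three numbers: the shift along the tool's x, y, z as a fraction of full scale, then the turn, a rotation vector about the tool's x, y, z as a fraction of full scale. In form: [[[x, y, z], [wx, wy, wz]], ...]. A call has 1 to 5 rows; each row is the pose to reach, as a shift and turn from the pose commanded when the call began, along the tool's axes at that moment, turning the shorter way round; what a row does not reach only later rows make up. Full scale, the value 1, is 0.25 m for a shift and 180 degrees for a turn. A row lasts 1/10 s, in which the tool goes at most 50 mm and 8.59 degrees, less where a joint would pass 70% of its speed; a pose out of reach is approached as far as the arm can. A call with a number of a shift or a turn outside -1 to 1 is refused whole. A call with a gripper value outside its range is refused whole. "grip" is the opening, from 0 (shut) to 1 (fully open), set as the call begins (left out, the last holds). The fingers move at their own pace and stop on an object; the grip force is fixed at half the most. Time passes only in rows, so rows that repeat a pose let the fingers close. It gives the time, the measured TCP pose, the force, the opening and the grip force at its end, in the units of the state.
- arm.read_state(): the state, without advancing time (a new reading comes with each control period).
- arm.get_image(name): name is "scene" or "side" or "wrist"; returns (picture, depth): 480x640x3 uint8, blue, green, red; 480x640 float32, mm along the optical axis (not along the pixel's ray), 0 where there is no reading.
- arm.camera_info(name): a dict with "fx", "fy", "cx", "cy" (pixels), "extrinsics" (4x4, takes a point from camera to world coordinates). Camera axes: x right, y down, z forward; pixel columns grow to the right and rows downward; lengths in mm; the calibration is good to about 2 mm. A picture is of the moment at which its call begins: read the wrist's pose just before it. camera_info takes no time and is no camera call; for the wrist camera it gives the pose at the moment of the call.
- arm.job_done(): hands the job in; it is judged then, once.
Trained networks look in the newest picture that a camera, given by its name, has taken for a name from the list of things; names that differ only in an ending like _2 or _b are one class to them, and where a whole thing is asked for, a point or a joint stands for the part that bears it (a point fixed in the world has none). Each returns a list of dicts, best first, with "score" (0 to 1); they miss things now and then, are a little off and sometimes report something else, mostly with a low value. They report only what shows in the picture. A call takes as long as a camera call. They do not tell look-alikes from the thing itself.
- arm.spot_in(camera, query): "position" ([column, row] in pixels, amid what is visible of it).
The state is a dict: "clock": time; "joints": joint angles; "joint_vel": joint speeds; "joint_efforts": joint torques, N m; "position": TCP position; "ee_rot": TCP orientation; "contact_force": force on the tool from outside, world axes, zero at the start; "wrist_torque": the same for the moment, N m; "gripper_width": finger opening in mm; "grasp_force": force on a finger pad.
Only numpy, scipy, OpenCV 4.12 (cv2) and the standard library are available. Lean on these libraries where they do the work, as an engineer would, in place of code of your own. Each camera call takes 0.05 s, during which the arm holds its last target. There are 200 camera calls.

## Task

Close three of the ink tins, lightest ink first so that no dark ink is carried into a light one: with the fingertips gently push the yellow lid down until it is fully home, then the red one, then the blue one. Leave the green tin's lid standing up as it is, pick nothing up, and do not shift the tins, the palette knife, the oil bottle or the ink roller.

Things in the scene. Friction and masses are not known exactly. Their poses are not given: they have to be found in the camera images.
- yellow_top (a point): centre of the top face of the yellow lid (flat yellow disc, 72 mm across); it moves down with the lid: 63 mm above the table when the lid stands fully proud (joint 0), 54 mm at the end of its travel
- yellow_lid (a joint): how far the yellow lid is pushed down on its tin, m: starts between 0 and 0.003 (gap of bare metal under the lid), home from 0.0065 on, hard stop at 0.009. The lid slides straight down against about 4 N of friction and stays where it is left
- yellow_tin: loose round metal ink tin, 73 mm across, about 0.4 kg, paper label with a yellow band, yellow press-on lid; origin at the centre of its underside, z up
- red_top (a point): centre of the top face of the red lid (flat red disc, 72 mm across); it moves down with the lid: 63 mm above the table when the lid stands fully proud (joint 0), 54 mm at the end of its travel
- red_lid (a joint): how far the red lid is pushed down on its tin, m: starts between 0 and 0.003 (gap of bare metal under the lid), home from 0.0065 on, hard stop at 0.009. The lid slides straight down against about 4 N of friction and stays where it is left
- red_tin: loose round metal ink tin, 73 mm across, about 0.4 kg, paper label with a red band, red press-on lid; origin at the centre of its underside, z up
- blue_top (a point): centre of the top face of the blue lid (flat blue disc, 72 mm across); it moves down with the lid: 63 mm above the table when the lid stands fully proud (joint 0), 54 mm at the end of its travel
- blue_lid (a joint): how far the blue lid is pushed down on its tin, m: starts between 0 and 0.003 (gap of bare metal under the lid), home from 0.0065 on, hard stop at 0.009. The lid slides straight down against about 4 N of friction and stays where it is left
- blue_tin: loose round metal ink tin, 73 mm across, about 0.4 kg, paper label with a blue band, blue press-on lid; origin at the centre of its underside, z up
- green_top (a point): centre of the top face of the green lid (flat green disc, 72 mm across); it moves down with the lid: 63 mm above the table when the lid stands fully proud (joint 0), 54 mm at the end of its travel. This tin is still in use: its lid stays as it is
- green_lid (a joint): how far the green lid is pushed down on its tin, m: starts between 0 and 0.003 (gap of bare metal under the lid), home from 0.0065 on, hard stop at 0.009. The lid slides straight down against about 4 N of friction and stays where it is left
- green_tin: loose round metal ink tin, 73 mm across, about 0.4 kg, paper label with a green band, green press-on lid; origin at the centre of its underside, z up
- slab: fixed ink slab, dark wooden frame with pale stone top, 150 x 180 x 12 mm; origin at the centre of its underside
- knife_grip (a point): handle of a loose palette knife (170 mm long) lying on the slab; leave alone
- oil: loose amber glass bottle with black cap, 48 mm across, 100 mm tall; origin at the centre of its underside; leave alone
- brayer: loose hand ink roller, black rubber roll 36 mm across and 80 mm wide with a wooden handle 85 mm long along its +x, 40 mm tall at most; origin on the table under the roll's centre; leave alone
Mind the look-alikes: they are no part of the job. What is shaped like the red_tin but brown is not meant.

How it is judged:
By the outcome, as a careful person would: the job done as asked, in the order asked, and still so for the second after the job is handed in, with the robot touching nothing.
It also fails if it takes over 51 s, if anything falls off the work surface, if the arm or the gripper's body presses on something with over 40 N, if the wrist force passes 120 N, or if a joint passes its speed limit or range.

## Working session

There is one attempt and no reset: what is moved stays moved. The work goes in short steps, Python scripts to look and compute and a tool call to move; the robot and the scene stay as the last step left them, time stands still between calls to the robot, and variables do not carry over. Pictures are saved under pics/ and viewed, at most 10 in all, crops included, and the job is handed in when it is done.

Besides the shell and the picture viewer there is one more tool, called after "Emit:" as name([rows], argument=value, ...), one row to a line, values as JSON. arm_command: Moves the arm, as the interface text tells. Shift numbers are shares of 0.25 m and turn numbers shares of 180 degrees, none past 1 either way. Its arguments: {"type":"object","properties":{"rows":{"type":"array","items":{"type":"array"}},"grip":{"type":"number"}},"required":["rows"]}

```bash
mkdir -p pics
cat > h.py <<'E'
from bench import arm
import numpy as np, cv2
def px2w(d,info,u,v,r=3):
    u0,v0=int(round(u)),int(round(v)); p=d[max(0,v0-r):v0+r+1,max(0,u0-r):u0+r+1]; p=p[p>0]
    z=np.median(p); T=np.array(info["extrinsics"])
    return (T@[ (u-info["cx"])*z/info["fx"],(v-info["cy"])*z/info["fy"],z,1])[:3].round(1)
E
python3 - <<'E'
from h import *
for c in ["scene","side"]:
    im,d=arm.get_image(c); cv2.imwrite(f"pics/{c}0.png",im); np.save(f"{c}0.npy",d); info=arm.camera_info(c)
    for q in ["yellow_top","red_top","blue_top","green_top","oil","brayer"]:
        for r in arm.spot_in(c,q)[:2]:
            print(c,q,r["score"],r["position"],px2w(d,info,*r["position"]))
s=arm.read_state();print(s["clock"],s["position"],s["ee_rot"],s["contact_force"])
E
```

```text
scene yellow_top 0.67 [294.9, 188.6] [ 503.7 -193.8   62.6]
scene yellow_top 0.54 [373.1, 227.8] [413.1 -26.   14.8]
scene red_top 0.94 [312.1, 349.0] [723.9 213.5  62.8]
scene red_top 0.93 [276.0, 230.6] [619.1 -75.7  61.3]
scene blue_top 0.78 [298.3, 285.6] [668.4  86.6  61.8]
scene blue_top 0.61 [432.4, 282.5] [480.  206.8  61. ]
scene green_top 0.78 [430.9, 283.3] [483.7 206.9  61.1]
scene oil 0.56 [399.1, 376.9] [656.2 320.3  65.4]
scene brayer 0.79 [219.6, 202.9] [ 645.6 -297.1   23.8]
side yellow_top 0.7 [418.5, 193.6] [ 485.8 -195.5   63.3]
side red_top 0.96 [189.2, 286.9] [712.2 226.3  63.5]
side red_top 0.84 [328.9, 210.2] [615.9 -70.5  61.1]
side blue_top 0.77 [260.9, 246.3] [668.9  84.4  62.5]
side green_top 0.9 [336.5, 326.7] [471.7 207.3  62.2]
side oil 0.95 [198.4, 345.2] [626.4 322.8  62.1]
side brayer 0.78 [357.5, 168.4] [ 660.6 -310.2   22. ]
side brayer 0.3 [414.6, 201.2] [ 486.  -174.7   57.7]
0.7 [ 213.61033709 -587.33831858  231.33791825] [-1.73504260e-01  9.84833118e-01 -2.10403710e-05  2.68837382e-05] [ 0.36911263  0.42471864 -0.53122985]
```

View pics/scene0.png

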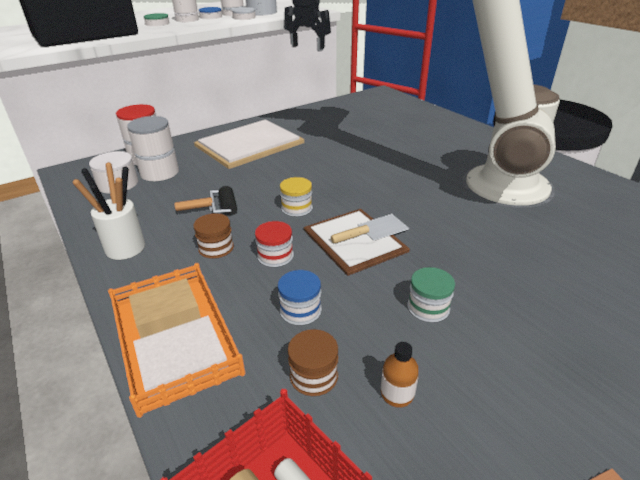

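Run:
```python
from h import *
# colour + height segmentation of the tops -> circle centres; enlarged crop
for c in ["scene","side"]:
    im=cv2.imread(f"pics/{c}0.png"); d=np.load(f"{c}0.npy"); I=arm.camera_info(c); T=np.array(I["extrinsics"])
    v,u=np.mgrid[:480,:640]; P=np.stack([(u-I["cx"])*d/I["fx"],(v-I["cy"])*d/I["fy"],d],-1)@T[:3,:3].T+T[:3,3]
    m=((P[...,2]>57)&(P[...,2]<70)&(d>0)).astype(np.uint8)
    n,l,s,_=cv2.connectedComponentsWithStats(m)
    for i in range(1,n):
        if s[i,4]<80: continue
        k=l==i; p=P[k]; (cx,cy),r=cv2.minEnclosingCircle(p[:,:2].astype(np.float32))
        print(c,s[i],"circ",round(cx),round(cy),round(r),"mean",p[:,:2].mean(0).round(),"z",np.median(p[:,2]).round(1),"bgr",np.median(im[k],0))
im=cv2.imread("pics/scene0.png"); im2=cv2.imread("pics/side0.png")
a=cv2.resize(im[160:400,190:490],(800,600),interpolation=cv2.INTER_CUBIC)[:,:]
b=cv2.resize(im2[150:370,150:450],(800,587),interpolation=cv2.INTER_CUBIC)
cv2.imwrite("pics/crop_side.png",b)
```

```text
scene [567  31  73  16 228] circ -1389 -576 175 mean [-1380.  -560.] z 63.8 bgr [168. 175. 173.]
scene [432  37  51  17 169] circ -772 -893 154 mean [-774. -888.] z 63.4 bgr [98. 62. 36.]
scene [527  39  38  12 109] circ -1086 -653 142 mean [-1076.  -651.] z 63.6 bgr [119.  75.  45.]
scene [   0   42  317   59 1122] circ 356 -1301 645 mean [  459. -1301.] z 63.5 bgr [195. 195. 199.]
scene [134 148  40  14 185] circ 703 -571 49 mean [ 710. -543.] z 63.8 bgr [168. 165. 164.]
scene [ 89 152  43  22 631] circ 810 -580 53 mean [ 812. -572.] z 67.3 bgr [212. 211. 216.]
scene [280 178  31  17 431] circ 495 -209 37 mean [ 496. -206.] z 62.2 bgr [ 73. 177. 206.]
scene [193 214  37  22 632] circ 715 -172 37 mean [ 715. -169.] z 62.5 bgr [ 52.  85. 128.]
scene [ 95 218  43  20 240] circ 871 -276 40 mean [ 875. -249.] z 63.9 bgr [194.  200.  200.5]
scene [255 222  36  23 638] circ 626 -78 37 mean [627. -76.] z 60.5 bgr [ 52.  58. 187.]
scene [ 411  268   44   30 1016] circ 477 205 37 mean [479. 206.] z 61.3 bgr [113. 140.  87.]
scene [ 278  270   42   31 1021] circ 666 82 37 mean [667.  85.] z 6
[... 956 characters left out ...]
 198  39  22 672] circ 626 -78 39 mean [623. -75.] z 61.1 bgr [ 38.  42. 158.]
side [243 235  42  27 908] circ 664 83 38 mean [663.  86.] z 62.2 bgr [127.  76.  47.]
side [  0 265 116  38 674] circ 883 324 84 mean [915. 305.] z 65.9 bgr [ 32.  37. 137.]
side [ 166  266   47   34 1162] circ 723 213 39 mean [720. 215.] z 63.4 bgr [39. 61. 99.]
side [   0  283  128  143 1089] circ 780 401 137 mean [780. 415.] z 66.1 bgr [22. 24. 95.]
side [  0 290  65  70 657] circ 866 389 69 mean [866. 391.] z 64.2 bgr [46. 68. 88.]
side [ 309  308   51   38 1469] circ 477 204 37 mean [476. 207.] z 62.0 bgr [ 82. 106.  63.]
side [180 324  34  26 360] circ 640 308 23 mean [632. 318.] z 64.2 bgr [ 37.  72. 124.]
```

View pics/crop_side.png

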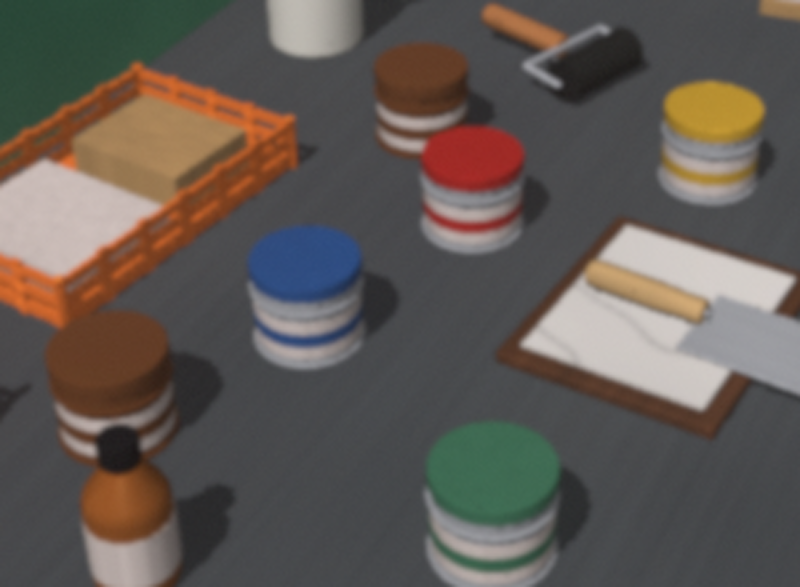

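The yellow (295,188), red (275,232) and blue (298,286) tins are identified by their lid and band colour. The brown look-alikes at (213,230) and (313,350) have brown lids and bands, so I rule them out. Green at (431,283) stays as it is. The side crop confirms this.

Lid centres in x, y: yellow (495,-208), red (626,-78), blue (665,83). I'll shut the fingers and head for yellow.

Emit:
arm_command([
  [[-0.16, 0.1, 0.02], [0, 0, 0]],
  [[-0.32, 0.2, 0.05], [0, 0, 0]],
  [[-0.48, 0.31, 0.08], [0, 0, 0]],
  [[-0.64, 0.42, 0.11], [0, 0, 0]],
  [[-0.788, 0.52, 0.12], [0, 0, 0]],
], grip=0)

```text
clock: 1.2
position: [354.9, -395.8, 200.8]
ee_rot: [-0.174, 0.985, 0.0, -0.0]
contact_force: [0.9, -0.2, 0.1]
gripper_width: 12.3
grasp_force: 0.0
```

Emit:
arm_command([
  [[-0.16, 0.1, 0.05], [0, 0, 0]],
  [[-0.32, 0.2, 0.1], [0, 0, 0]],
  [[-0.48, 0.31, 0.17], [0, 0, 0]],
  [[-0.64, 0.42, 0.22], [0, 0, 0]],
  [[-0.788, 0.52, 0.27], [0, 0, 0]],
])

```text
clock: 1.7
position: [496.1, -206.5, 133.6]
ee_rot: [-0.174, 0.985, -0.0, 0.0]
contact_force: [0.8, -1.4, 0.0]
gripper_width: -0.1
grasp_force: 0.0
```

```bash
cat >> h.py <<'E'
from scipy.spatial.transform import Rotation as Ro
def to(t,s=None):
    s=s or arm.read_state(); return (Ro.from_quat(s["ee_rot"]).inv().apply(np.array(t)-s["position"])/250).round(3)
E
python3 - <<'E'
from h import *
s=arm.read_state(); I=arm.camera_info("wrist")
print(s["clock"],s["position"],s["ee_rot"],s["contact_force"],s["gripper_width"],to([495,-208,70]))
im,d=arm.get_image("wrist"); cv2.imwrite("pics/w1.png",im)
T=np.array(I["extrinsics"])
v,u=np.mgrid[:480,:640]; P=np.stack([(u-I["cx"])*d/I["fx"],(v-I["cy"])*d/I["fy"],d],-1)@T[:3,:3].T+T[:3,3]
m=((P[...,2]>57)&(P[...,2]<70)&(d>0)).astype(np.uint8)
n,l,s,_=cv2.connectedComponentsWithStats(m)
for i in range(1,n):
    if s[i,4]<300: continue
    k=l==i; p=P[k]; (cx,cy),r=cv2.minEnclosingCircle(p[:,:2].astype(np.float32))
    print(s[i],"circ",round(cx),round(cy),round(r),"z",np.median(p[:,2]).round(1),np.median(im[k],0))
E
```

```text
1.7 [ 496.08012708 -206.5315254   133.63727143] [-1.73763317e-01  9.84787372e-01 -1.78293153e-04  3.32193896e-04] [ 0.79525931 -1.38636436  0.02155634] -0.14393856311549702 [ 0.006 -0.004  0.255]
[ 254  186  108  102 8452] circ 492 -209 36 z 62.2 [ 65. 168. 197.]
```

View pics/w1.png

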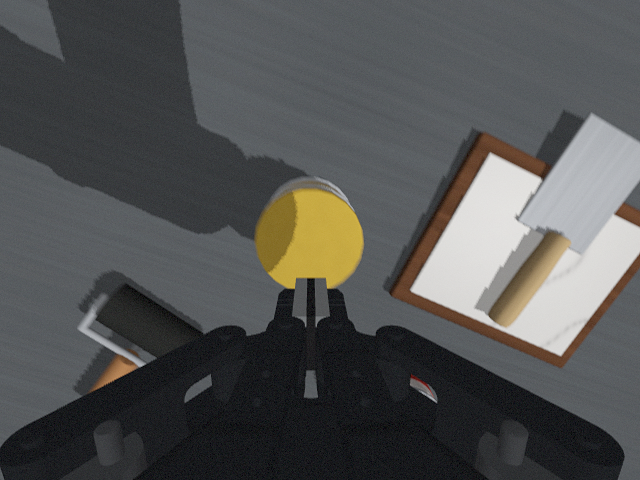

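The wrist view shows the yellow lid at (310,240), with the brayer and slab clear of the fingers. The centre is about (494,-208). I'll lower to just above it, then press.

Emit:
arm_command([
  [[0.007, -0.004, 0.08], [0, 0, 0]],
  [[0.007, -0.004, 0.16], [0, 0, 0]],
  [[0.007, -0.004, 0.22], [0, 0, 0]],
  [[0.007, -0.004, 0.254], [0, 0, 0]],
  [[0.007, -0.004, 0.262], [0, 0, 0]],
])

```text
clock: 2.25
position: [493.3, -209.9, 67.5]
ee_rot: [-0.174, 0.985, 0.0, -0.001]
contact_force: [0.2, -0.1, 0.7]
gripper_width: 0.2
grasp_force: 0.0
```

Emit:
arm_command([
  [[0, 0, 0.008], [0, 0, 0]],
  [[0, 0, 0.016], [0, 0, 0]],
  [[0, 0, 0.024], [0, 0, 0]],
  [[0, 0, 0.03], [0, 0, 0]],
  [[0, 0, 0.036], [0, 0, 0]],
])

```text
clock: 2.75
position: [494.2, -210.0, 60.1]
ee_rot: [-0.174, 0.985, -0.0, 0.001]
contact_force: [-1.2, 0.0, 4.4]
gripper_width: -0.0
grasp_force: 2.2
```

Emit:
arm_command([
  [[0, 0, 0.004], [0, 0, 0]],
  [[0, 0, 0.008], [0, 0, 0]],
  [[0, 0, 0.012], [0, 0, 0]],
  [[0, 0, 0.016], [0, 0, 0]],
  [[0, 0, 0.016], [0, 0, 0]],
])

```text
clock: 3.25
position: [494.2, -210.0, 55.3]
ee_rot: [-0.174, 0.985, -0.0, 0.0]
contact_force: [1.1, -0.8, 3.1]
gripper_width: 0.2
grasp_force: 1.6
```

Emit:
arm_command([
  [[0, 0, 0.002], [0, 0, 0]],
  [[0, 0, 0.003], [0, 0, 0]],
  [[0, 0, 0.004], [0, 0, 0]],
  [[0, 0, 0.004], [0, 0, 0]],
])

```text
clock: 3.65
position: [494.2, -210.0, 54.4]
ee_rot: [-0.174, 0.985, -0.0, 0.0]
contact_force: [1.5, -0.8, 3.8]
gripper_width: -0.3
grasp_force: 1.8
```

Emit:
arm_command([
  [[0, 0, -0.02], [0, 0, 0]],
  [[0, 0, -0.08], [0, 0, 0]],
  [[0, 0, -0.2], [0, 0, 0]],
  [[0, 0, -0.26], [0, 0, 0]],
  [[0, 0, -0.26], [0, 0, 0]],
])

```text
clock: 4.15
position: [494.2, -209.8, 121.0]
ee_rot: [-0.174, 0.985, -0.0, 0.001]
contact_force: [0.3, 0.5, 0.3]
gripper_width: -0.3
grasp_force: 0.0
```

```bash
cat >> h.py <<'E'
def tops():
    I=arm.camera_info("wrist");im,d=arm.get_image("wrist");T=np.array(I["extrinsics"])
    v,u=np.mgrid[:480,:640]; P=np.stack([(u-I["cx"])*d/I["fx"],(v-I["cy"])*d/I["fy"],d],-1)@T[:3,:3].T+T[:3,3]
    m=((P[...,2]>50)&(P[...,2]<70)&(d>0)).astype(np.uint8)
    n,l,s,_=cv2.connectedComponentsWithStats(m)
    for i in range(1,n):
        if s[i,4]<300: continue
        k=l==i; p=P[k]; (cx,cy),r=cv2.minEnclosingCircle(p[:,:2].astype(np.float32))
        print(s[i],"circ",round(cx),round(cy),round(r),"z",np.median(p[:,2]).round(1),np.median(im[k],0))
    return im
E
python3 - <<'E'
from h import *
tops(); s=arm.read_state(); print(s["clock"],s["position"],to([626,-78,s["position"][2]]))
E
```

```text
[ 256  192  111   97 8363] circ 492 -209 36 z 53.9 [ 65. 168. 197.]
4.2 [ 493.26048249 -209.55766823  119.47344233] [-0.679  0.313  0.   ]
```

Yellow is home: its top went from 62.2 to 53.9 mm and the tin didn't shift. Red is next.

Emit:
arm_command([
  [[-0.14, 0.06, 0], [0, 0, 0]],
  [[-0.3, 0.13, 0], [0, 0, 0]],
  [[-0.46, 0.21, 0], [0, 0, 0]],
  [[-0.6, 0.28, 0], [0, 0, 0]],
  [[-0.679, 0.313, 0], [0, 0, 0]],
])

```text
clock: 4.7
position: [626.9, -75.9, 116.8]
ee_rot: [-0.174, 0.985, 0.0, -0.002]
contact_force: [-0.7, -0.0, 0.0]
gripper_width: 0.4
grasp_force: 0.0
```

Run:
```python
from h import *
cv2.imwrite("pics/w2.png",tops()); s=arm.read_state(); print(s["clock"],s["position"],to([626,-78,66]))
```

```text
[129   0  64  10 442] circ 522 -198 17 z 53.3 [ 38.  109.  132.5]
[ 250  190  116  104 9101] circ 623 -78 36 z 60.5 [ 47.  53. 181.]
[  70  268  116  103 8898] circ 712 -172 37 z 62.5 [ 48.  79. 122.]
[ 456  325  103   75 4503] circ 664 83 37 z 61.5 [159. 101.  58.]
[616 438  24  42 732] circ 700 208 17 z 62.3 [ 47.  79. 121.]
4.75 [628.858969   -74.72512299 116.71981634] [ 0.015 -0.008  0.203]
```

View pics/w2.png

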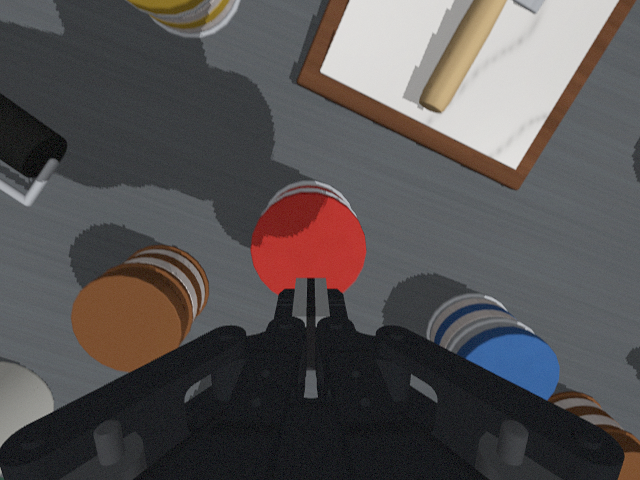

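The wrist view shows the red lid under the fingers at (308,245), the brown look-alike at (130,320) and blue at (510,365). I'll lower onto red at (625,-78), with the palette knife and the other tins well clear.

Emit:
arm_command([
  [[0.015, -0.006, 0.05], [0, 0, 0]],
  [[0.017, -0.006, 0.1], [0, 0, 0]],
  [[0.017, -0.006, 0.15], [0, 0, 0]],
  [[0.017, -0.006, 0.18], [0, 0, 0]],
  [[0.017, -0.006, 0.2], [0, 0, 0]],
])

```text
clock: 5.25
position: [622.1, -81.9, 68.0]
ee_rot: [-0.173, 0.985, 0.0, -0.001]
contact_force: [1.0, 0.7, 0.5]
gripper_width: -0.0
grasp_force: 0.0
```

Emit:
arm_command([
  [[0, 0, 0.008], [0, 0, 0]],
  [[0, 0, 0.016], [0, 0, 0]],
  [[0, 0, 0.022], [0, 0, 0]],
  [[0, 0, 0.028], [0, 0, 0]],
  [[0, 0, 0.032], [0, 0, 0]],
])

```text
clock: 5.75
position: [623.2, -81.1, 61.5]
ee_rot: [-0.174, 0.985, -0.0, 0.0]
contact_force: [0.6, 0.9, 0.2]
gripper_width: -0.1
grasp_force: 0.0
```

Emit:
arm_command([
  [[0, 0, 0.006], [0, 0, 0]],
  [[0, 0, 0.012], [0, 0, 0]],
  [[0, 0, 0.018], [0, 0, 0]],
  [[0, 0, 0.024], [0, 0, 0]],
  [[0, 0, 0.024], [0, 0, 0]],
])

```text
clock: 6.25
position: [623.2, -81.1, 55.3]
ee_rot: [-0.174, 0.985, -0.0, 0.0]
contact_force: [-0.8, 1.2, 3.7]
gripper_width: -0.3
grasp_force: 1.7
```

Emit:
arm_command([
  [[0, 0, 0.002], [0, 0, 0]],
  [[0, 0, 0.003], [0, 0, 0]],
  [[0, 0, 0.004], [0, 0, 0]],
  [[0, 0, 0.004], [0, 0, 0]],
])

```text
clock: 6.65
position: [623.2, -81.2, 54.3]
ee_rot: [-0.174, 0.985, -0.0, 0.0]
contact_force: [-1.8, 0.5, 4.5]
gripper_width: 0.3
grasp_force: 1.9
```

Emit:
arm_command([
  [[0, 0, -0.02], [0, 0, 0]],
  [[0, 0, -0.08], [0, 0, 0]],
  [[0, 0, -0.2], [0, 0, 0]],
  [[0, 0, -0.26], [0, 0, 0]],
  [[0, 0, -0.26], [0, 0, 0]],
])

```text
clock: 7.15
position: [624.5, -81.2, 121.7]
ee_rot: [-0.174, 0.985, -0.0, 0.002]
contact_force: [-0.1, 0.4, 0.0]
gripper_width: 0.4
grasp_force: 0.0
```

Run:
```python
from h import *
tops(); s=arm.read_state(); print(s["clock"],s["position"],to([665,83,s["position"][2]]))
```

```text
[ 126    0   90   21 1233] circ 517 -200 24 z 53.6 [ 40. 112. 135.]
[ 260  194  110   98 8114] circ 623 -78 36 z 53.7 [ 48.  54. 182.]
[  84  271  112   98 8067] circ 711 -173 37 z 62.5 [ 48.  79. 122.]
[ 458  326  102   73 4439] circ 663 82 36 z 61.5 [159. 101.  58.]
[612 436  28  44 793] circ 701 209 19 z 62.3 [ 47.  79. 121.]
7.2 [623.23029935 -81.1268291  119.75200589] [-0.381  0.56   0.001]
```

Red is home at 53.7 mm with the tin unmoved. Blue is next.

Emit:
arm_command([
  [[-0.07, 0.11, 0], [0, 0, 0]],
  [[-0.16, 0.24, 0], [0, 0, 0]],
  [[-0.26, 0.39, 0], [0, 0, 0]],
  [[-0.34, 0.51, 0], [0, 0, 0]],
  [[-0.381, 0.56, 0], [0, 0, 0]],
])

```text
clock: 7.7
position: [664.2, 85.8, 117.0]
ee_rot: [-0.175, 0.985, 0.0, -0.002]
contact_force: [-0.6, -0.2, 0.0]
gripper_width: -0.1
grasp_force: 0.0
```

Emit:
arm_command([
  [[0, 0, 0], [0, 0, 0]],
  [[0, 0, 0], [0, 0, 0]],
])

```text
clock: 7.9
position: [663.8, 82.4, 117.8]
ee_rot: [-0.173, 0.985, -0.0, -0.001]
contact_force: [-0.5, -0.3, 0.1]
gripper_width: -0.2
grasp_force: 0.0
```

Run:
```python
from h import *
cv2.imwrite("pics/w3.png",tops()); s=arm.read_state(); print(s["clock"],s["position"],to([664,83,66]))
```

```text
[ 574    0   66   85 4938] circ 496 194 27 z 60.9 [166. 198. 132.]
[    3    27   132   134 13581] circ 623 -78 37 z 53.7 [ 56.  62. 184.]
[ 253  197  115  101 8586] circ 664 83 36 z 61.6 [225. 159. 100.]
[ 589  293   51   71 2271] circ 640 304 23 z 61.5 [ 54.  94. 139.]
[ 434  337   74   43 1224] circ 698 215 27 z 62.2 [ 94. 139. 192.]
[410 374  28  28 315] circ 727 191 15 z 62.6 [ 87. 133. 188.]
7.95 [663.89531546  81.88755904 118.22374676] [-0.002  0.004  0.209]
```

View pics/w3.png

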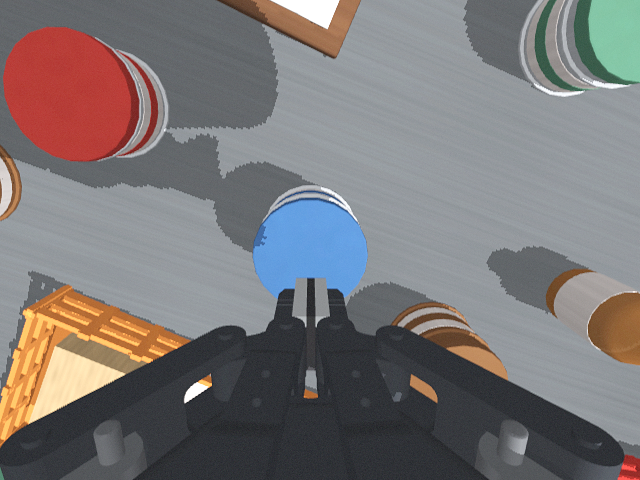

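The wrist view shows the blue lid under the fingers at (310,247), red at (75,95), green at (620,40), and nothing in the way. Lowering onto blue.

Emit:
arm_command([
  [[0, 0.003, 0.05], [0, 0, 0]],
  [[0, 0.003, 0.1], [0, 0, 0]],
  [[0, 0.003, 0.15], [0, 0, 0]],
  [[0, 0.003, 0.18], [0, 0, 0]],
  [[0, 0.003, 0.2], [0, 0, 0]],
])

```text
clock: 8.45
position: [663.9, 83.2, 67.7]
ee_rot: [-0.173, 0.985, -0.0, -0.001]
contact_force: [-0.6, -0.1, -0.1]
gripper_width: 0.2
grasp_force: 0.0
```

Emit:
arm_command([
  [[0, 0, 0.008], [0, 0, 0]],
  [[0, 0, 0.016], [0, 0, 0]],
  [[0, 0, 0.022], [0, 0, 0]],
  [[0, 0, 0.028], [0, 0, 0]],
  [[0, 0, 0.032], [0, 0, 0]],
])

```text
clock: 8.95
position: [664.7, 83.8, 62.0]
ee_rot: [-0.174, 0.985, -0.0, 0.0]
contact_force: [-2.1, -0.0, 4.2]
gripper_width: 0.3
grasp_force: 2.0
```

Emit:
arm_command([
  [[0, 0, 0.006], [0, 0, 0]],
  [[0, 0, 0.012], [0, 0, 0]],
  [[0, 0, 0.018], [0, 0, 0]],
  [[0, 0, 0.024], [0, 0, 0]],
  [[0, 0, 0.024], [0, 0, 0]],
])

```text
clock: 9.45
position: [664.7, 83.7, 55.2]
ee_rot: [-0.174, 0.985, 0.0, 0.0]
contact_force: [-1.3, 0.9, 3.0]
gripper_width: -0.1
grasp_force: 1.7
```

Emit:
arm_command([
  [[0, 0, 0.002], [0, 0, 0]],
  [[0, 0, 0.003], [0, 0, 0]],
  [[0, 0, 0.004], [0, 0, 0]],
  [[0, 0, 0.004], [0, 0, 0]],
])

```text
clock: 9.85
position: [664.7, 83.8, 54.4]
ee_rot: [-0.174, 0.985, 0.0, 0.0]
contact_force: [0.1, 0.4, 3.8]
gripper_width: -0.0
grasp_force: 1.9
```

Emit:
arm_command([
  [[0, 0, -0.02], [0, 0, 0]],
  [[0, 0, -0.08], [0, 0, 0]],
  [[0, 0, -0.2], [0, 0, 0]],
  [[0, 0, -0.36], [0, 0, 0]],
  [[0, 0, -0.36], [0, 0, 0]],
])

```text
clock: 10.35
position: [668.3, 84.2, 152.1]
ee_rot: [-0.174, 0.985, 0.0, 0.007]
contact_force: [-0.7, -0.3, 0.5]
gripper_width: -0.0
grasp_force: 0.0
```

Emit:
arm_command([
  [[0, 0, -0.1], [0, 0, 0]],
  [[0, 0, -0.2], [0, 0, 0]],
  [[0, 0, -0.2], [0, 0, 0]],
  [[0, 0, -0.2], [0, 0, 0]],
])

```text
clock: 10.75
position: [664.4, 83.7, 195.1]
ee_rot: [-0.173, 0.985, 0.0, 0.001]
contact_force: [-0.7, -0.8, -1.2]
gripper_width: -0.2
grasp_force: 0.0
```

Run:
```python
from h import *
tops(); im,_=arm.get_image("scene"); cv2.imwrite("pics/s2.png",im); s=arm.read_state(); print(s["clock"],s["position"],s["contact_force"])
```

```text
[ 498    0  107   97 8402] circ 475 205 37 z 61.1 [162. 193. 128.]
[  88   56   93   97 7042] circ 623 -78 36 z 53.7 [ 53.  59. 178.]
[   0  129   45   88 2928] circ 710 -166 35 z 62.2 [ 80. 124. 178.]
[ 268  179   83   81 5252] circ 664 83 36 z 53.7 [218. 153.  95.]
[ 522  253   64   54 1373] circ 640 307 24 z 62.8 [ 53.  94. 141.]
[ 380  288   80   61 3111] circ 721 212 36 z 62.5 [ 90. 134. 186.]
[604 429  36  22 349] circ 768 473 20 z 58.3 [ 42.  46. 153.]
10.85 [663.66809159  83.46539853 193.20508397] [ 0.30741041  0.35628579 -0.76405663]
```

View pics/s2.png

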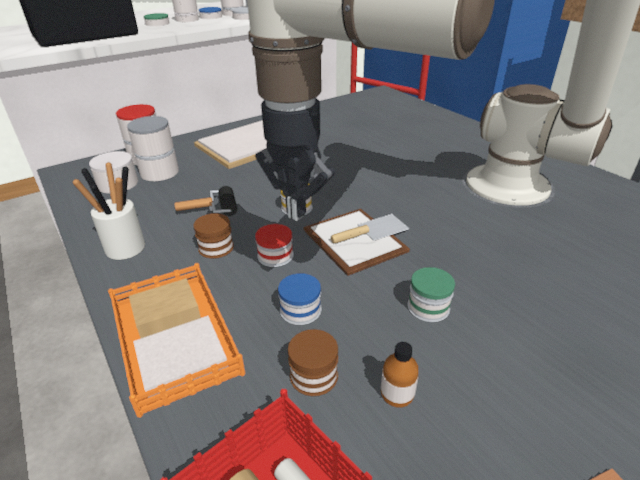

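The scene view shows the red (275,243) and blue (300,298) lids closed, the green lid (431,290) still up at 61.1 mm, and everything else in place. Yellow is hidden behind the gripper here, but it measured 53.6 mm earlier. The arm is clear, so I'm handing the job in.

```bash
python3 -c "
from bench import arm
print(arm.job_done())"
```

```text
the job is handed in; nothing more can be done
None
```

I pushed the yellow, red and blue lids fully home in that order (tops at about 54 mm), left the green lid standing, saw nothing else shift, and handed the job in at about 11 s.

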